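Flip a texture board against the tile rest

ROBOT

A 6-joint arm with a two-finger parallel gripper is mounted at the origin on the work surface. World frame = base frame: x ahead of the robot, y to its left, z up, the work surface at z = 0. Lengths are in m, angles in rad, forces in N, time in s.
With the tool pointing down it reaches from about 0.35 to 1 m from the base axis. Payload 7.1 kg.
Tool frame: the origin (TCP) lies on the mounting face of the last link; the fingertips stand 173 mm ahead of it and the grasp point (between the pads) lies grasp_offset ahead of it (grasp_offset is the distance from the TCP to the grasp point, in m); z points along the fingers, y is the line along which they close (so a half turn about z gives the same grasp; the last joint's range is limited). The gripper opens to 85 mm and grips with 20 to 120 N. Pads are 22 mm wide; open, the fingers measure 114 mm over their backs; the gripper's body (76 mm by 85 mm) begins 54 mm behind the grasp point. The pads swing forward as they close: fully open they stand 13 mm farther back than shut.
Start: joints at [1.159, 0.423, 1.63, -0, 1.089, -0.019], TCP at [0.239, 0.577, 0.405] pointing down, gripper open.
Joint ranges: [-3, 3], [-0.9, 2.11], [0.09, 2.58], [-1.31, 4.45], [0.11, 2.69], [-2.54, 2.54]. Speed limits (rad/s): [2.39, 2.39, 3.01, 3.14, 3.14, 3.14].

INTERFACE

Orientations are given as [roll, pitch, yaw] about the fixed x, y, z axes, in that order (R = Rz(yaw) Ry(pitch) Rx(roll)).
In Python, from cell import * gives the robot as it stands.
- The arm moves only by the tool arm_command, never from a script. Its argument "increments" is a list that holds one entry, the list of rows, each a list of 7 numbers: the finger opening in mm, from 0 to 85.4, then the shift along the world's x, y, z in mm, then the turn, a rotation vector about the world's x, y, z in degrees. In form: [[[grip, tx, ty, tz, rx, ry, rz], ...]]. A call has 1 to 10 rows; each row is the pose to reach, as a shift and turn from the pose commanded when the call began; what a row does not reach only later rows make up. A row lasts 1/12 s, in which the tool goes at most 41.7 mm and 7.16 degrees, less where a joint would pass 70% of its speed; a pose out of reach is approached as far as the arm can. A call with a gripper value outside its range is refused whole. The fingers move at their own pace and stop on an object; the grip force is fixed at half the most. Time passes only in rows, so rows that repeat a pose let the fingers close. It gives the time, the measured TCP pose, the force, the opening and the grip force at its end, in the units of the state.
- get_obs(): the state, without advancing time (a new reading comes with each control period).
- grab_frame(name): name is "scene" or "top" or "wrist"; returns the picture (384x512x3 uint8, blue, green, red); there is no depth.
- camera_params(name): a dict with "fovy" (degrees; the focal length in pixels is half the picture's height over the tangent of half this angle, whatever the lens; pixels are square), "cx", "cy" (the principal point, pixels), "extrinsics" (4x4, takes a point from world to camera coordinates); the wrist camera has in their place "tool_from_camera" (4x4, takes a point from camera to tool coordinates, whose origin is the TCP and whose axes are the flange's). Camera axes: x right, y down, z forward; pixel columns grow to the right and rows downward; lengths in m; the calibration is good to about 2 mm. A picture is of the moment at which its call begins: read the wrist's pose just before it. camera_params takes no time and is no camera call.
- sign_off(): hands the job in; it is judged then, once.
The state is a dict: "t": time; "q": joint angles; "qvel": joint speeds; "effort": joint torques, N m; "tcp_pos": TCP position; "tool_rot": TCP orientation; "force": force on the tool from outside, world axes, zero at the start; "torque": the same for the moment, N m; "finger_gap": finger opening in m; "finger_force": force on a finger pad.
Only numpy, scipy, OpenCV 4.12 (cv2) and the standard library are available. Lean on these libraries where they do the work, as an engineer would, in place of code of your own. Each camera call takes 0.05 s, during which the arm holds its last target. There are 200 camera calls.

TASK

Turn the wooden texture board over, so that it lies flat on the table in front of the sloped tile rest with its patterned side up. Do it with fingertip pushes alone: push the board into the foot of the rest until its far edge rides up the steel slope and it leans there, then from behind push its raised edge back towards the robot so that it tips over; do not pick the board up off the table, and leave everything else where it stands.

Things in the scene. Friction and masses are not known exactly. Their poses are not given: they have to be found in the camera images.
- board: flat plain-wood board, 90 (x) x 120 (y) x 10 mm (z), about 0.09 kg, friction on the table about 0.6. Origin: centre of the face underneath at the start, into which the diagonal pattern is cut. z points out of the plain face: up at the start, down once flipped. Starts flat, its middle 60 to 90 mm before the rest's foot line, its x pointing at the rest within 0.25 rad.
- board_near (a point): middle of the board's 120 mm long near end face (the one towards the robot at the start), at half thickness, 5 mm above the table at the start. This edge stays on the table during the whole flip: raised 35 mm or more it counts as picking the board up.
- board_far (a point): middle of the board's far end face, half thickness, the edge that rides up the slope; about 80 mm high when the board leans fully on the rest
- rest: tile rest fixed to the table: slippery polished steel plate 170 mm wide, sloping up at 60 degrees away from the robot, backed by a wooden block. Origin on the table at the middle of the foot line, where the steel face meets the table; x horizontal, uphill; y along the foot line; z up. The wooden block is 45 mm high and reaches back to x = 42 mm; the table behind is clear to x = 120 mm.
- rest_top (a point): middle of the rest's top edge, 50 mm above the table, 29 mm behind the foot line. The board leaning fully on the slope has its near edge at the foot line, 30 mm of its length stands above this edge, and it stays there by itself. Pushed farther it would slide up the slope.
- mug: bystander, loose: terracotta mug, 76 mm across, 85 mm high, handle on one side; beside the tile rest, on its left seen from the robot. Origin at the centre of its underside.
- glaze_jar: bystander, loose: white lidded jar, 68 mm across, 85 mm high; beside the tile rest, on its right seen from the robot. Origin at the centre of its underside.
- paddle: bystander, loose: flat wooden clay paddle, 180 mm long, 9 mm thick; lying on the table behind the tile rest. Origin at the centre of its underside (at the blade's root).
- bowl: bystander, loose: white bowl, 130 mm across, 55 mm high; well to the left. Origin at the centre of its underside.
- tool_cup: bystander, loose: steel cup, 72 mm across, 100 mm high; well to the right. Origin at the centre of its underside.
- clay_block: bystander, loose: block of clay, 90 x 70 x 50 mm; well to the right. Origin at the centre of its underside.
- foot_disc: bystander, loose: round clay disc, 90 mm across, 12 mm thick; well to the left. Origin at the centre of its underside.

How it is judged:
By the outcome, as a careful person would: the job done as asked, in the order asked, and still so for the second after the job is handed in, with the robot touching nothing.
It also fails if it takes over 51 s, if anything falls off the work surface, if the arm or the gripper's body presses on something with over 40 N, if the wrist force passes 120 N, or if a joint passes its speed limit or range.

## Working session

There is one attempt and no reset: what is moved stays moved. The work goes in short steps, Python scripts to look and compute and a tool call to move; the robot and the scene stay as the last step left them, time stands still between calls to the robot, and variables do not carry over. Pictures are saved under pics/ and viewed, at most 10 in all, crops included, and the job is handed in when it is done.

Besides the shell and the picture viewer there is one more tool, called after "Emit:" by a JSON object that holds its "fn" and its "kwargs". arm_command: Moves the arm, as the interface text tells. Its arguments: {"type":"object","properties":{"increments":{"type":"array","items":{"type":"array","items":{"type":"array","items":{"type":"number"}}}}},"required":["increments"]}

```bash
mkdir -p pics
python3 - <<'E'
from cell import *
import cv2
o=get_obs(); print({k:o[k] for k in('t','tcp_pos','tool_rot','finger_gap','force')})
for n in('scene','top'):
    cv2.imwrite(f'pics/{n}0.png',grab_frame(n)); print(n,camera_params(n))
print(camera_params('wrist'))
E
```

```text
{'t': 0.0, 'tcp_pos': array([0.23909936, 0.57714104, 0.40393564]), 'tool_rot': array([-3.14002484e+00, -3.64460502e-05,  2.74880483e+00]), 'finger_gap': 0.08551217538930528, 'force': array([-0.40677265, -0.04912333,  0.20764173])}
scene {'fovy': 53.0618690811879, 'cx': 258.1682177956119, 'cy': 187.28114170007638, 'extrinsics': array([[-0.08315165,  0.99652289,  0.00528481,  0.03463797],
       [ 0.86528801,  0.07482978, -0.49565831, -0.4350012 ],
       [-0.49433031, -0.03664192, -0.86850153,  1.80598817],
       [ 0.        ,  0.        ,  0.        ,  1.        ]])}
top {'fovy': 48.667545557514714, 'cx': 255.01644886630626, 'cy': 186.23068241867645, 'extrinsics': array([[-0.01383131, -0.99988185, -0.00670661,  0.01378381],
       [-0.98377159,  0.01480783, -0.17881327,  0.55017015],
       [ 0.17889146,  0.00412455, -0.98386017,  1.29572072],
       [ 0.        ,  0.        ,  0.        ,  1.        ]])}
{'fovy': 61.4408141705897, 'cx': 256.41216119209554, 'cy': 192.7276815819935, 'tool_from_camera': array([[-2.05182944e-03, -9.62569921e-01, -2.71025712e-01,
         6.86953443e-02],
       [ 9.99997380e-01, -2.24996691e-03,  4.20352762e-04,
         6.09019977e-04],
       [-1.01441781e-03, -2.71024140e-01,  9.62572016e-01,
         2.98581814e-02],
       [ 0.00000000e+00,  0.00000000e+00,  0.00000000e+00,
         1.00000000e+00]])}
```

View pics/top0.png

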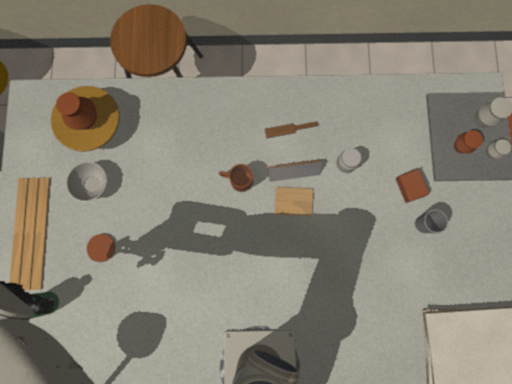

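View pics/scene0.png

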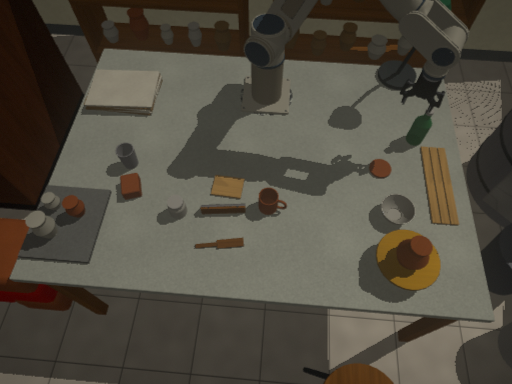

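The top view shows the board at about (294,201), the rest at about (296,170), the mug at (241,177), the jar at (349,159) and the paddle at (290,130). I'll enlarge that area for corner pixels.

```bash
python3 - <<'E'
import cv2
i=cv2.imread('pics/top0.png')[112:224,210:370]
cv2.imwrite('pics/crop0.png',cv2.resize(i,None,fx=5,fy=5,interpolation=cv2.INTER_CUBIC))
E
cat > h.py <<'E'
import numpy as np, cv2
from cell import *
def ray(n,uv,z):
    c=camera_params(n); f=192/np.tan(np.radians(c['fovy']/2)); E=c['extrinsics']
    d=E[:3,:3].T@np.array([(uv[0]-c['cx'])/f,(uv[1]-c['cy'])/f,1]); o=-E[:3,:3].T@E[:3,3]
    return o+d*(z-o[2])/d[2]
E
```

```text
(no output)
```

View pics/crop0.png

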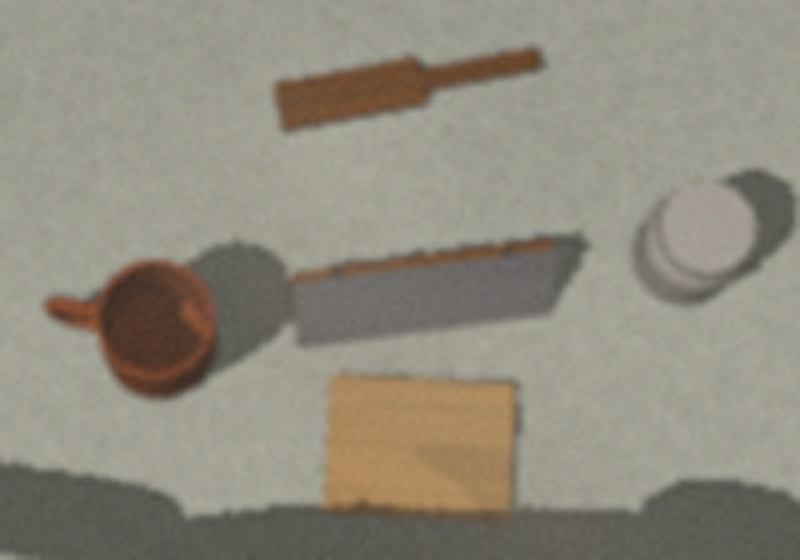

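The crop shows the board's top corners at (331,375), (517,381), (512,511) and (326,506). The foot line runs (299,347)-(553,313), the rest's top edge (294,279)-(556,246), the paddle (275,85)-(543,60), the mug rim centre is (157,318) and the jar lid centre is (708,228).

Run:
```python
from h import *
P=lambda u,v,z:ray('top',(210+(u+.5)/5-.5,112+(v+.5)/5-.5),z)
b=[P(*p,.01)for p in((331,375),(517,381),(512,511),(326,506))]
f=[P(299,347,0),P(553,313,0)]; t=[P(294,279,.05),P(556,246,.05)]
for n,l in(('board',b),('foot',f),('top',t),('mug,jar',[P(157,318,.085),P(708,228,.085)]),('paddle',[P(285,130,.0),P(430,103,0),P(543,68,0)])): print(n,np.round(l,4).tolist())
b=np.array(b);print('sizes',[np.linalg.norm(b[i]-b[i-1]) for i in range(4)],'c',b.mean(0))
d=b[[0,1]].mean(0)-b[[2,3]].mean(0);print('board yaw',np.arctan2(d[1],d[0]))
f=np.array(f);e=f[0]-f[1];print('foot len',np.linalg.norm(e),'yaw',np.arctan2(-e[0],e[1]),'mid',f.mean(0))
t=np.array(t);e=t[0]-t[1];print('top len',np.linalg.norm(e),'yaw',np.arctan2(-e[0],e[1]),'mid',t.mean(0))
```

```text
board [[0.5553, -0.0618, 0.01], [0.5495, -0.1828, 0.01], [0.4645, -0.1764, 0.01], [0.4695, -0.0566, 0.01]]
foot [[0.5761, -0.0416, 0.0], [0.5965, -0.2097, 0.0]]
top [[0.6107, -0.0377, 0.05], [0.6298, -0.2058, 0.05]]
mug,jar [[0.5793, 0.0487, 0.085], [0.6314, -0.2955, 0.085]]
paddle [[0.7247, -0.0351, 0.0], [0.742, -0.133, 0.0], [0.7653, -0.2099, 0.0]]
sizes [np.float64(0.08597823950436688), np.float64(0.12121189543254435), np.float64(0.08526371867781972), np.float64(0.11986849557032365)] c [ 0.50966582 -0.11939546  0.01      ]
board yaw -0.06801079426650664
foot len 0.16932376094861246 yaw 0.12032513505273007 mid [ 0.58629776 -0.12562224  0.        ]
top len 0.16909302291590134 yaw 0.11294475675095673 mid [ 0.620236   -0.12174389  0.05      ]
```

Emit:
{"fn": "arm_command", "kwargs": {"increments": [[[60,95,-350,-50,0,0,15],[60,95,-350,-50,0,0,15],[60,95,-350,-50,0,0,15],[60,95,-350,-50,0,0,15],[60,95,-350,-50,0,0,15],[60,191,-698,-100,0,0,29.2],[60,191,-698,-100,0,0,29.2],[60,191,-698,-100,0,0,29.2],[60,191,-698,-100,0,0,29.2],[60,191,-698,-100,0,0,29.2]]]}}

```text
t: 0.93
tcp_pos: [0.346, 0.1849, 0.3486]
tool_rot: [3.142, 0.0, -3.024]
force: [1.5, 1.0, 0.2]
finger_gap: 0.0596
finger_force: 0.0
```

Emit:
{"fn": "arm_command", "kwargs": {"increments": [[[60,84,-306,-45,0,0,0],[60,84,-306,-45,0,0,0],[60,84,-306,-45,0,0,0],[60,84,-306,-45,0,0,0],[60,84,-306,-45,0,0,0],[60,84,-306,-45,0,0,0],[60,84,-306,-45,0,0,0],[60,84,-306,-45,0,0,0],[60,84,-306,-45,0,0,0],[60,84,-306,-45,0,0,0]]]}}

```text
t: 1.77
tcp_pos: [0.4301, -0.1207, 0.3033]
tool_rot: [3.141, -0.001, -3.028]
force: [-0.5, -0.9, -0.5]
finger_gap: 0.06
finger_force: 0.0
```

Run:
```python
import cell
from cell import *
import cv2
o=get_obs(); print(o['t'],o['tcp_pos'],o['tool_rot'],o['q'],o['force'],[n for n in dir(cell) if n[0]!='_'],getattr(cell,'grasp_offset',None))
cv2.imwrite('pics/w1.png',grab_frame('wrist'))
```

```text
1.7667 [ 0.43012117 -0.12073606  0.30330728] [ 3.14116969e+00 -7.88308687e-04 -3.02817519e+00] [-3.00320296e-01  3.30585866e-01  2.08510382e+00  1.05866018e-04
  7.26794810e-01 -1.98461307e+00] [-0.50433368 -0.94811511 -0.52361913] ['IKError', 'camera_params', 'get_obs', 'grab_frame', 'grasp_offset', 'sign_off'] 0.1547
```

View pics/w1.png

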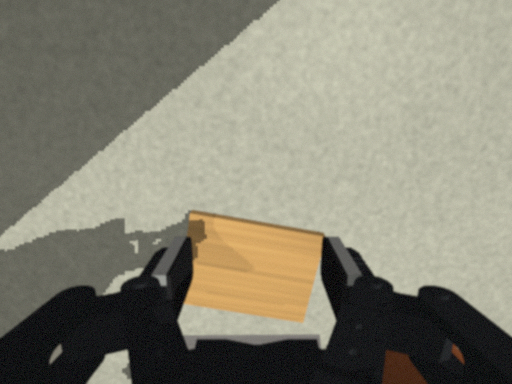

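The wrist view shows the board's near edge from (190,212) to (323,234) and its far edge from (187,304) to (304,321), with the rest's steel foot at row ~336. The fingertips are on either side.

Run:
```python
from h import *
from scipy.spatial.transform import Rotation as R
o=get_obs(); c=camera_params('wrist'); T=c['tool_from_camera']; f=192/np.tan(np.radians(c['fovy']/2))
W=R.from_euler('xyz',o['tool_rot']).as_matrix()
def P(u,v,z):
    d=W@T[:3,:3]@np.array([(u-c['cx'])/f,(v-c['cy'])/f,1]); p=o['tcp_pos']+W@T[:3,3]
    return p+d*(z-p[2])/d[2]
b=np.array([P(190,213,.01),P(323,235,.01),P(304,321,.01),P(187,304,.01)])
print(b.round(4),[np.linalg.norm(b[i]-b[i-1]).round(4) for i in range(4)]); n=b[1]-b[0];print('yaw',np.arctan2(-n[0]*np.sign(n[1]),abs(n[1])),'near mid',b[:2].mean(0),'c',b.mean(0))
print('foot',P(185,336,0),P(320,334,0))
```

```text
[[ 0.4597 -0.1731  0.01  ]
 [ 0.4671 -0.0556  0.01  ]
 [ 0.5565 -0.0587  0.01  ]
 [ 0.5503 -0.1707  0.01  ]] [np.float64(0.0906), np.float64(0.1177), np.float64(0.0895), np.float64(0.1121)]
yaw -0.06251594328348341 near mid [ 0.46338394 -0.11432684  0.01      ] c [ 0.50837214 -0.11451318  0.01      ]
foot [ 0.5945925  -0.17227866  0.        ] [ 0.57715166 -0.03786494  0.        ]
```

Emit:
{"fn": "arm_command", "kwargs": {"increments": [[[60,0,0,-40,0,0,0],[60,0,0,-80,0,0,0],[60,0,0,-110,0,0,0],[60,0,0,-124,0,0,0],[60,0,0,-124,0,0,0],[60,0,0,-124,0,0,0]]]}}

```text
t: 2.32
tcp_pos: [0.4297, -0.1182, 0.1796]
tool_rot: [3.141, -0.002, -3.023]
force: [-0.5, -0.7, 0.4]
finger_gap: 0.0604
finger_force: 0.0
```

Emit:
{"fn": "arm_command", "kwargs": {"increments": [[[60,0,0,-1,0,0,0],[60,0,0,-2,0,0,0],[60,0,0,-3,0,0,0],[60,0,0,-3,0,0,0],[60,0,0,-3,0,0,0]]]}}

```text
t: 2.73
tcp_pos: [0.4303, -0.1194, 0.1774]
tool_rot: [-3.141, 0.001, -3.025]
force: [-0.8, -0.8, -0.0]
finger_gap: 0.0601
finger_force: 0.0
```

Emit:
{"fn": "arm_command", "kwargs": {"increments": [[[60,0,0,-1,0,0,0],[60,0,0,-2,0,0,0],[60,0,0,-2,0,0,0],[60,0,0,-2,0,0,0]]]}}

```text
t: 3.07
tcp_pos: [0.4301, -0.1194, 0.1747]
tool_rot: [3.142, -0.0, -3.025]
force: [0.1, 0.6, -0.2]
finger_gap: 0.06
finger_force: 0.0
```

Emit:
{"fn": "arm_command", "kwargs": {"increments": [[[60,0,0,-1,0,0,0],[60,0,0,-2,0,0,0],[60,0,0,-2,0,0,0],[60,0,0,-2,0,0,0]]]}}

```text
t: 3.4
tcp_pos: [0.4301, -0.1193, 0.1726]
tool_rot: [3.141, -0.0, -3.025]
force: [1.0, -0.1, -0.7]
finger_gap: 0.0602
finger_force: 0.0
```

Emit:
{"fn": "arm_command", "kwargs": {"increments": [[[60,0,0,-1,0,0,0],[60,0,0,-2,0,0,0],[60,0,0,-2,0,0,0],[60,0,0,-2,0,0,0]]]}}

```text
t: 3.73
tcp_pos: [0.4301, -0.1193, 0.1707]
tool_rot: [3.142, -0.0, -3.025]
force: [0.3, -0.7, 0.7]
finger_gap: 0.0599
finger_force: 0.0
```

Emit:
{"fn": "arm_command", "kwargs": {"increments": [[[60,0,0,-1,0,0,0],[60,0,0,-1,0,0,0],[60,0,0,-1,0,0,0]]]}}

```text
t: 3.98
tcp_pos: [0.4301, -0.1193, 0.1698]
tool_rot: [3.142, -0.0, -3.025]
force: [-1.0, 0.2, 0.1]
finger_gap: 0.0602
finger_force: 0.0
```

Still free of the table, so 173 mm is for shut fingers. Stepping down until I feel contact.

Emit:
{"fn": "arm_command", "kwargs": {"increments": [[[60,0,0,-1,0,0,0],[60,0,0,-1.5,0,0,0],[60,0,0,-1.5,0,0,0],[60,0,0,-1.5,0,0,0]]]}}

```text
t: 4.32
tcp_pos: [0.4301, -0.1194, 0.1684]
tool_rot: [-3.142, 0.0, -3.025]
force: [-0.4, 0.8, 2.9]
finger_gap: 0.0603
finger_force: 1.2
```

Emit:
{"fn": "arm_command", "kwargs": {"increments": [[[60,0,0,-1,0,0,0],[60,0,0,-1.5,0,0,0],[60,0,0,-1.5,0,0,0],[60,0,0,-1.5,0,0,0]]]}}

```text
t: 4.65
tcp_pos: [0.4301, -0.1193, 0.1682]
tool_rot: [-3.141, 0.001, -3.025]
force: [-6.0, 1.1, 28.2]
finger_gap: 0.06
finger_force: 14.0
```

Emit:
{"fn": "arm_command", "kwargs": {"increments": [[[60,0,0,-1,0,0,0],[60,0,0,-1,0,0,0],[60,0,0,-1,0,0,0]]]}}

```text
t: 4.9
tcp_pos: [0.4301, -0.1193, 0.1681]
tool_rot: [-3.141, 0.001, -3.025]
force: [-7.7, 2.7, 45.3]
finger_gap: 0.0602
finger_force: 22.3
```

Emit:
{"fn": "arm_command", "kwargs": {"increments": [[[60,0,0,5.5,0,0,0],[60,0,0,5.5,0,0,0],[60,7,0,5.5,0,0,0],[60,14,0,5.5,0,0,0],[60,21,0,5.5,0,0,0],[60,28,0,5.5,0,0,0],[60,35,0,5.5,0,0,0],[60,42,0,5.5,0,0,0],[60,50,0,5.5,0,0,0],[60,50,0,5.5,0,0,0]]]}}

```text
t: 5.73
tcp_pos: [0.4821, -0.1195, 0.1714]
tool_rot: [-3.141, 0.002, -3.024]
force: [1.0, 0.3, 0.0]
finger_gap: 0.0602
finger_force: 0.0
```

Emit:
{"fn": "arm_command", "kwargs": {"increments": [[[60,5,0,0,0,0,0],[60,10,0,0,0,0,0],[60,15,0,0,0,0,0],[60,20,0,0,0,0,0],[60,25,0,0,0,0,0],[60,30,0,0,0,0,0],[60,35,0,0,0,0,0],[60,40,0,0,0,0,0],[60,40,0,0,0,0,0]]]}}

```text
t: 6.48
tcp_pos: [0.5215, -0.1195, 0.1715]
tool_rot: [-3.141, 0.002, -3.025]
force: [0.2, 0.2, -0.3]
finger_gap: 0.0599
finger_force: 0.0
```

Run:
```python
from h import *
o=get_obs();print(o['tcp_pos'],o['force'])
a=cv2.resize(grab_frame('top')[112:224,230:340],None,fx=4,fy=4,interpolation=cv2.INTER_CUBIC)
b=cv2.resize(grab_frame('scene')[160:272,190:290],None,fx=3.5,fy=4,interpolation=cv2.INTER_CUBIC)
cv2.imwrite('pics/p2.png',np.hstack([a,b]))
```

```text
[ 0.52152981 -0.11945493  0.17150925] [ 0.21226259  0.20818618 -0.33687714]
```

View pics/p2.png

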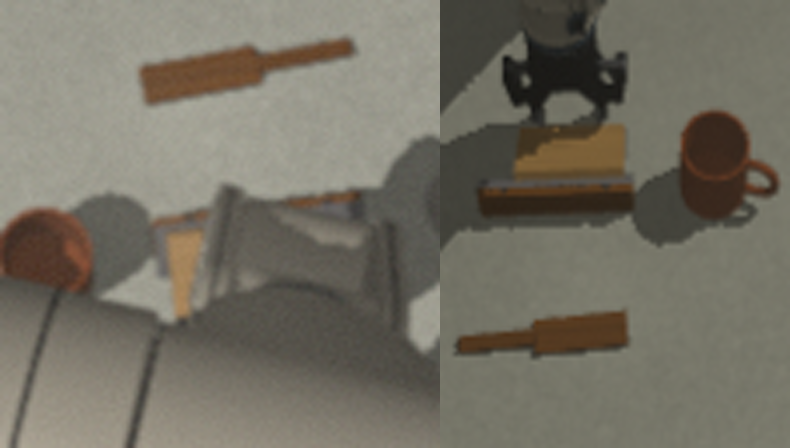

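Both views show the board squared to the rest and starting up the slope, about 15 mm left of centre but inside the plate. I'll continue.

Emit:
{"fn": "arm_command", "kwargs": {"increments": [[[60,5,-1,0,0,0,0],[60,10,-2,0,0,0,0],[60,15,-3,0,0,0,0],[60,20,-4,0,0,0,0],[60,25,-5,0,0,0,0],[60,30,-5,0,0,0,0],[60,34,-5,0,0,0,0],[60,38,-5,0,0,0,0],[60,41,-5,0,0,0,0],[60,41,-5,0,0,0,0]]]}}

```text
t: 7.42
tcp_pos: [0.5618, -0.1243, 0.1714]
tool_rot: [-3.141, 0.001, -3.025]
force: [-0.0, 0.5, 0.2]
finger_gap: 0.0602
finger_force: 0.0
```

Run:
```python
from h import *
o=get_obs();print(o['tcp_pos'],o['force'])
a=cv2.resize(grab_frame('top')[112:224,230:340],None,fx=4,fy=4,interpolation=cv2.INTER_CUBIC)
b=cv2.resize(grab_frame('scene')[160:272,190:290],None,fx=3.5,fy=4,interpolation=cv2.INTER_CUBIC)
cv2.imwrite('pics/p3.png',np.hstack([a,b]))
```

```text
[ 0.56183008 -0.12433813  0.17138604] [-0.03063079  0.54704164  0.23970393]
```

View pics/p3.png

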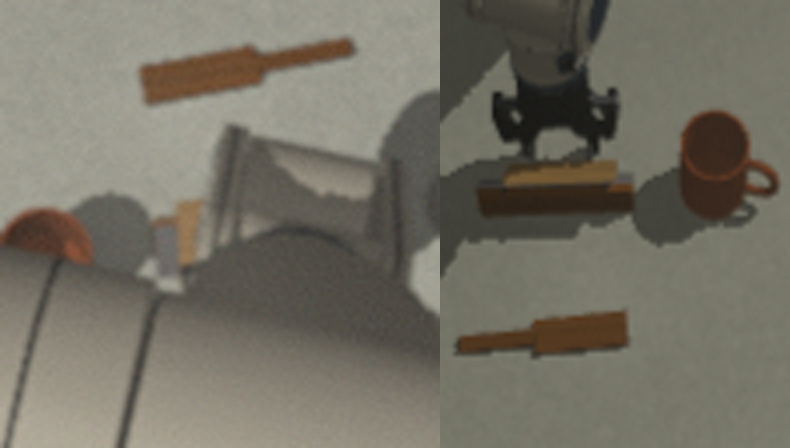

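The board is now steep and leaning over the top edge (raised edge at about (505-617,165-185) in the right panel). I estimate 6 mm still to go.

Emit:
{"fn": "arm_command", "kwargs": {"increments": [[[60,2,0,0,0,0,0],[60,4,0.5,0,0,0,0],[60,5.5,0.5,0,0,0,0],[60,5.5,0.5,0,0,0,0],[60,5.5,0.5,0,0,0,0]]]}}

```text
t: 7.93
tcp_pos: [0.5667, -0.1238, 0.1713]
tool_rot: [-3.142, 0.0, -3.025]
force: [0.7, 0.0, 1.0]
finger_gap: 0.0604
finger_force: 0.1
```

Emit:
{"fn": "arm_command", "kwargs": {"increments": [[[60,-10,-1,0,0,0,0],[60,-30,-3,0,0,0,0],[60,-60,-6,10,0,0,0],[60,-80,-8,40,0,0,0],[60,-80,-8,80,0,0,0],[60,-80,-8,110,0,0,0],[60,-80,-8,120,0,0,0],[60,-80,-8,120,0,0,0]]]}}

```text
t: 8.6
tcp_pos: [0.487, -0.1322, 0.294]
tool_rot: [-3.139, 0.005, -3.025]
force: [0.5, 0.3, -0.1]
finger_gap: 0.0597
finger_force: 0.0
```

Run:
```python
from h import *
o=get_obs();print(o['t'],o['tcp_pos'],o['force'])
a=cv2.resize(grab_frame('wrist'),None,fx=.78,fy=1.17)[:448]
b=cv2.resize(grab_frame('scene')[160:250,200:280],None,fx=5,fy=5,interpolation=cv2.INTER_CUBIC)
cv2.imwrite('pics/p4.png',np.hstack([a[:,:399],b[:448]]))
```

```text
8.6 [ 0.48702331 -0.13219252  0.29398789] [ 0.47687256  0.32756481 -0.13740761]
```

View pics/p4.png

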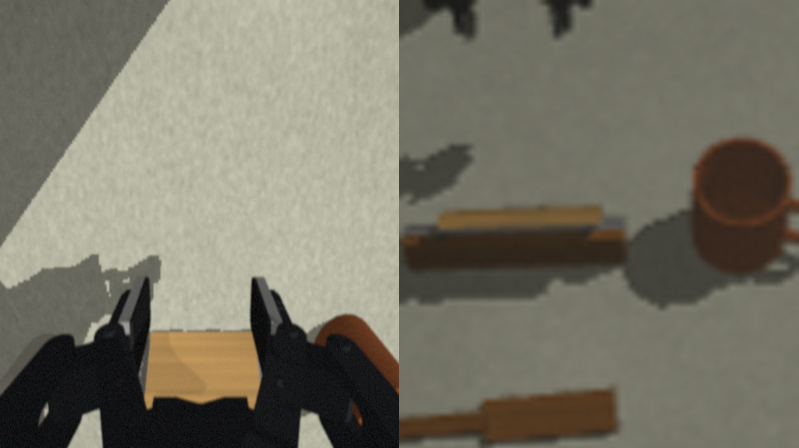

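The left panel shows the board leaning, plain side towards the robot. The right panel shows its raised end face from (440,213)-(601,206) down to about (447,229)-(603,222), with the rest undisturbed. I'll check this against a full lean.

Run:
```python
from h import *
c=camera_params('scene'); f=192/np.tan(np.radians(c['fovy']/2)); E=c['extrinsics']
def pr(rx,ry,rz):
    a=.117; w=np.array([.588+rx*np.cos(a)-ry*np.sin(a),-.1255+rx*np.sin(a)+ry*np.cos(a),rz]); p=E[:3,:3]@w+E[:3,3]
    u,v=p[:2]/p[2]*f+[c['cx'],c['cy']]; return np.round([(u-200+.5)*5+398.5,(v-160+.5)*5-.5])
for d in(0,-6.6,-12):
    th=np.arctan2(50,29-d) if d else np.pi/3
    q=lambda s,t,y:pr((d+s*np.cos(th)-t*np.sin(th))/1e3,y,(s*np.sin(th)+t*np.cos(th))/1e3)
    print(d,[q(90,t,y).tolist() for t in(0,10) for y in(.068,-.052)])
print('top',pr(.029,.085,.05),pr(.029,-.085,.05),'block back',pr(.042,.085,.045))
```

```text
0 [[599.0, 223.0], [437.0, 228.0], [598.0, 210.0], [437.0, 214.0]]
-6.6 [[599.0, 227.0], [438.0, 231.0], [598.0, 213.0], [437.0, 218.0]]
-12 [[599.0, 228.0], [438.0, 233.0], [599.0, 215.0], [438.0, 220.0]]
top [622. 221.] [398. 227.] block back [623. 239.]
```

The measured end face matches a full lean, with the board about 8 mm left of the rest's centre. Next I go over and behind.

Emit:
{"fn": "arm_command", "kwargs": {"increments": [[[60,0,0,30,0,0,0],[60,35,5,35,0,0,0],[60,72,10,35,0,0,0],[60,110,15,35,0,0,0],[60,145,20,35,0,0,0],[60,179,25,35,0,0,0],[60,179,25,5,0,0,0],[60,179,25,-30,0,0,0],[60,179,25,-64,0,0,0],[60,179,25,-64,0,0,0]]]}}

```text
t: 9.53
tcp_pos: [0.6616, -0.1059, 0.2172]
tool_rot: [3.137, -0.015, -3.024]
force: [-0.9, 1.1, -0.8]
finger_gap: 0.06
finger_force: 0.0
```

Run:
```python
from h import *
o=get_obs();print(o['t'],o['tcp_pos'],o['tool_rot'],o['force'])
b=cv2.resize(grab_frame('scene')[130:260,180:300],None,fx=4,fy=4,interpolation=cv2.INTER_CUBIC)
cv2.imwrite('pics/p5.png',b)
```

```text
9.5333 [ 0.6616196  -0.10591469  0.21717131] [ 3.13698964 -0.01530292 -3.02433276] [-0.89471047  1.08768615 -0.80783858]
```

View pics/p5.png

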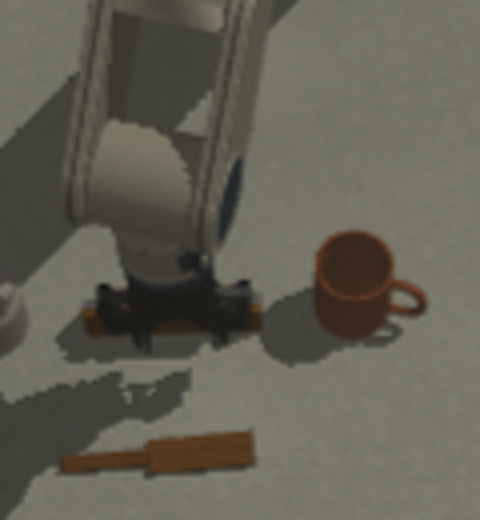

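The gripper hangs behind the rest with both fingers clear and the paddle and mug untouched. The reading may still be moving, so I'll let it settle.

Emit:
{"fn": "arm_command", "kwargs": {"increments": [[[60,0,0,0,0,0,0],[60,0,0,0,0,0,0],[60,0,0,0,0,0,0]]]}}

```text
t: 9.83
tcp_pos: [0.6665, -0.1071, 0.2295]
tool_rot: [-3.141, 0.003, -3.025]
force: [0.2, 0.1, 0.8]
finger_gap: 0.0602
finger_force: 0.0
```

Emit:
{"fn": "arm_command", "kwargs": {"increments": [[[60,-10,-1,0,0,0,0],[60,-18,-2,0,0,0,0],[60,-24,-3,0,0,0,0],[60,-30,-3.5,0,0,0,0],[60,-36,-4,0,0,0,0],[60,-42,-5,0,0,0,0],[60,-48,-5.5,0,0,0,0],[60,-54,-6,0,0,0,0],[60,-60,-7,0,0,0,0],[60,-66,-8,0,0,0,0]]]}}

```text
t: 10.67
tcp_pos: [0.599, -0.1149, 0.2272]
tool_rot: [3.142, -0.0, -3.025]
force: [0.4, -0.0, -0.6]
finger_gap: 0.0601
finger_force: 0.0
```

Emit:
{"fn": "arm_command", "kwargs": {"increments": [[[60,-4,-0.5,0,0,0,0],[60,-8,-1,0,0,0,0],[60,-12,-1.5,0,0,0,0],[60,-16,-2,0,0,0,0],[60,-20,-2.5,0,0,0,0],[60,-24,-3,0,0,0,0],[60,-28,-3.5,0,0,0,0],[60,-28,-3.5,0,0,0,0],[60,-28,-3.5,0,0,0,0],[60,-28,-3.5,0,0,0,0]]]}}

```text
t: 11.5
tcp_pos: [0.5718, -0.1184, 0.2274]
tool_rot: [-3.141, 0.0, -3.025]
force: [0.3, -0.2, 0.3]
finger_gap: 0.0604
finger_force: 0.0
```

Run:
```python
from h import *
o=get_obs();print(o['t'],o['tcp_pos'],o['force'])
a=cv2.resize(grab_frame('wrist'),None,fx=.78,fy=.78)
b=cv2.resize(grab_frame('scene')[130:230,190:290],None,fx=4,fy=3,interpolation=cv2.INTER_CUBIC)
cv2.imwrite('pics/p6.png',np.hstack([a[:299],b[:299]]))
```

```text
11.5 [ 0.57179939 -0.11839805  0.2273804 ] [ 0.31621858 -0.16573413  0.27390398]
```

View pics/p6.png

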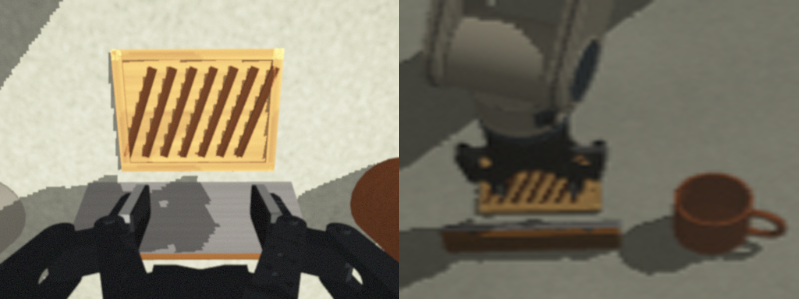

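Both views show the board flat in front of the rest with its pattern up, and the fingers clear of it. I'll retreat upward and hand in.

Emit:
{"fn": "arm_command", "kwargs": {"increments": [[[60,0,0,20,0,0,0],[60,0,0,50,0,0,0],[60,0,0,80,0,0,0],[60,0,0,110,0,0,0],[60,0,0,120,0,0,0],[60,0,0,120,0,0,0],[60,0,0,120,0,0,0],[60,0,0,120,0,0,0]]]}}

```text
t: 12.27
tcp_pos: [0.571, -0.1182, 0.3457]
tool_rot: [3.141, -0.002, -3.025]
force: [0.2, -0.4, -0.5]
finger_gap: 0.0601
finger_force: 0.0
```

Run:
```python
from cell import *
o=get_obs();print(o['t'],o['tcp_pos'],o['qvel'].round(3),o['force'])
print(sign_off())
```

```text
12.2667 [ 0.57103875 -0.11817862  0.34573023] [ 0.001  0.013  0.004 -0.001  0.003  0.   ] [ 0.23443508 -0.36196011 -0.51605429]
the job is handed in; nothing more can be done
None
```

The board was turned over by fingertip pushes alone and lies flat in front of the rest, patterned side up, with no bystander seen to move; the job was handed in at 12.3 s with the arm clear of everything.

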